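# Bolt the sample case shut

## Robot

A 6-joint arm with a two-finger parallel gripper is mounted at the origin on a cart in front of the work surface, level with it; the furniture and walls round the work are solid. World frame = base frame: x ahead of the robot, y to its left, z up, the work surface at z = 0. Lengths are in m, angles in rad, forces in N, time in s.
With the tool pointing down it reaches from about 0.3 to 1 m from the base axis. Payload 5.1 kg.
Tool frame: the origin (TCP) lies midway between the tips of the shut fingers; the grasp point (between the pads) lies 19 mm behind it; z points along the fingers, y is the line along which they close (so a half turn about z gives the same grasp; the last joint's range is limited). The gripper opens to 95 mm and grips with 3 to 60 N. Pads are 20 mm wide; open, the fingers measure 119 mm over their backs; the gripper's body (75 mm by 180 mm) begins 59 mm behind the grasp point.
Start: joints at [-1.409, 0.124, 1.65, -0, 1.367, -0.083], TCP at [0.158, -0.631, 0.215] pointing down, gripper open.
Joint ranges: [-2.61, 2.61], [-1.02, 2.33], [0.03, 2.71], [-1.35, 4.49], [0.32, 2.68], [-2.91, 2.91]. Speed limits (rad/s): [2.57, 2.57, 3.14, 3.14, 3.14, 3.14].

## Interface

Orientations are given as a unit quaternion [w, x, y, z].
In Python, from bench import * gives the robot as it stands. Calls block until the motion is done:
- move_to(position, orientation): joint-space move of the TCP to a pose.
- move_straight(position, velocity=0.15, rot=None, max_force=None): straight line of the TCP; rot=None keeps the orientation; velocity is the mean speed in m/s. With max_force (N) it stops when the force on the tool has changed by that much, and returns True; else False.
- move_j(angles): joint-space move.
- let_go() and clamp(force=None): open the fingers fully, or close them until they stop; force is the grip in N (None keeps the last).
- wait(seconds).
- inverse_kinematics(position, orientation): joint angles nearest the present ones, or None.
- read_state(): the state.
- get_image(name): name is "scene" or "side" or "wrist"; returns a dict with "frame" (400x640x3 uint8, blue, green, red), "fovy" (degrees; the focal length in pixels is half the picture's height over the tangent of half this angle, whatever the lens; pixels are square), "cx", "cy" (the principal point, pixels), "rvec" (rotation vector, rad) and "tvec" (3), from world to camera coordinates, as OpenCV has them; the wrist camera has in their place "hand_eye" (4x4, takes a point from camera to tool coordinates, whose origin is the TCP and whose axes are the flange's). Camera axes: x right, y down, z forward; pixel columns grow to the right and rows downward; lengths in m; the calibration is good to about 2 mm. A picture is of the moment at which its call begins: read the wrist's pose just before it. There is no depth.
A pose or a line that the arm cannot do raises IKError and nothing moves.
- hand_in(): hands the job in; it is judged then, once.
The state is a dict: "t": time; "q": joint angles; "joint_vel": joint speeds; "effort": joint torques, N m; "tcp_pos": TCP position; "ee_rot": TCP orientation; "force": force on the tool from outside, world axes, zero at the start; "wrist_torque": the same for the moment, N m; "finger_gap": finger opening in m; "grasp_force": force on a finger pad.
Only numpy, scipy, OpenCV 4.12 (cv2) and the standard library are available. Lean on these libraries where they do the work, as an engineer would, in place of code of your own. Each camera call takes 0.05 s, during which the arm holds its last target. There are 200 camera calls.

## Task

Bolt the small sample case shut: hold the long spring catch bar on its lid down with one fingertip and, while it is held down, use the other finger to push the bolt by its upright tab all the way along into the keeper at the case's end. Then let the catch bar spring back up so that it locks the bolt there, and take the hand away. Leave the glass weighing bottle in front of the case and the two vials behind it standing where they are.

Things in the scene. Friction and masses are not known exactly. Their poses are not given: they have to be found in the camera images.
- case: aluminium case 100 x 140 x 55 mm (x, y, z) fixed to the bench; origin at the centre of its underside, z up. On its flat lid, 55 mm above the bench, two steel parts lie side by side along the case's y axis: the catch bar on the -x side (nearer the robot) and the bolt on the +x side
- keeper (a point): centre of the opening of the bridge-shaped steel keeper, 24 mm wide, 14 mm above the lid, on the case's -y end wall (robot's right): the bolt's bar enters it along case -y
- catch_pad (a point): centre of the flat top of the spring catch bar: grooved steel strip 24 mm wide (case x), 108 mm long (case y), case y -43 to +65 mm, its middle at case x = -30 mm, its top 28 mm above the lid when up. The point moves down with it. Teeth on its edge facing the bolt reach 16 mm further
- catch (a joint): how far the catch bar is pressed straight down, m: 0 up (locks), 0.010 fully down on its stop. Spring about 4 N at first, 9 N fully down; it stays level wherever it is pressed and a fingertip can slide along it. Its teeth stop the bolt unless it is at least 0.006 down; let go, it springs up by itself with the bolt at either end
- bolt_tab (a point): middle of the top edge of the face to push (case +y face) of the bolt's upright tab: plate 22 mm wide (x), 6 mm thick (y), at case x = +30 mm, so 60 mm across from the catch bar's middle; top 46 mm above the lid. Behind it nothing rises over 12 mm above the lid, so a finger level with the pressed bar (18 mm) is free there. A tongue 23-31 mm up runs from it to the teeth
- bolt (a joint): how far the bolt is pushed towards the keeper (case -y), m: 0 drawn back, 0.048 fully home on its stop; starts between 0 and 0.004. Slides with about 2 N of friction and stays where it is left. With the catch bar up it has only a few mm of play; the bar locks it shut from 0.043 on
- stand_rod (a point): foot of the nearest rod of the tall titration stand that is fixed on the bench to the right of the case (not part of the job): rods 0.6 to 0.9 m tall here and up to 160 mm further right, clamps on them 0.47 to 0.6 m up that reach 50 mm nearer the robot. Another such rod stands 125 mm to its left, behind the case. An arm coming from the right passes on the robot's side
- vial_0_mid (a point): middle (23 mm up) of a loose glass sample vial with a black cap, 23 mm across, 46 mm tall, standing beyond the case; z axis up. To be left alone
- vial_1_mid (a point): middle (23 mm up) of a second, like vial, standing beyond the case; z axis up. To be left alone
- weighing_bottle_mid (a point): middle (25 mm up) of a loose stoppered glass weighing bottle, 37 mm across, 51 mm tall, standing in front of the case; z axis up. To be left alone
There are look-alikes about, which are no part of the job. What is shaped like the part that bears weighing_bottle_mid but orange or yellow is not meant.

How it is judged:
On the way, in this order (a step that is already met when the one before it is completed fails the run):
1. the catch bar is held down while the bolt is still drawn back (value of joint catch above 0.005 m and value of joint bolt below 0.012 m), for 0.05 s.
2. the bolt is pushed towards the keeper with the catch bar still down (value of joint catch above 0.0045 m and value of joint bolt above 0.034 m), for 0.05 s.
At the end, for the whole second after the job is handed in: the bolt is home in the keeper (at least 42.5 of its 48 mm), the catch bar has sprung up again (within 1.5 mm) and locks it; the vials and the weighing bottle stand upright within 20 mm of where they were (value of joint bolt above 0.0425 m and value of joint catch below 0.0015 m and distance of each of vial_0_mid, vial_1_mid, weighing_bottle_mid from where it was at the start of the episode below 0.02 m and angle between each of vial_0_mid, vial_1_mid, weighing_bottle_mid's own z axis and vertical below 0.3 rad); the robot touches nothing.
It fails at once if a vial or the weighing bottle is moved by more than 20 mm, lifted or tipped over (distance of any of vial_0_mid, vial_1_mid, weighing_bottle_mid from where it was at the start of the episode above 0.02 m or angle between any of vial_0_mid, vial_1_mid, weighing_bottle_mid's own z axis and vertical above 0.5 rad).
It also fails if it takes over 32 s, if anything falls off the work surface, if the arm or the gripper's body presses on something with over 40 N, if the wrist force passes 120 N, or if a joint passes its speed limit or range.

## Working session

There is one attempt and no reset: what is moved stays moved. The work goes in short steps, each a Python script; the robot and the scene stay as the last script left them, time stands still between calls to the robot, and variables do not carry over. Pictures are saved under pics/ and viewed, at most 10 in all, crops included, and the job is handed in when it is done.

```bash
mkdir -p pics; ls; python3 - <<'E'
from bench import *
import cv2,pickle
d={}
for n in("scene","side","wrist"):
    s=read_state(); i=get_image(n); cv2.imwrite(f"pics/{n}0.png",i["frame"]); i["st"]=s; d[n]=i
    print(n,{k:v for k,v in i.items() if k not in("frame","st")})
pickle.dump(d,open("d0.pkl","wb")); print(s)
E
```

```text
pics
scene {'fovy': 42.22761799367325, 'cx': 312.36443913168296, 'cy': 198.01934221696726, 'rvec': array([ 1.80105342,  2.06472976, -0.5522266 ]), 'tvec': array([-0.11833235, -0.35353256,  1.21875296])}
side {'fovy': 42.847529634235336, 'cx': 317.8103306293928, 'cy': 202.61779079055952, 'rvec': array([ 2.23825457, -0.03130577,  0.0393438 ]), 'tvec': array([-0.47088902,  0.17160386,  0.75997427])}
wrist {'fovy': 67.86336832908079, 'cx': 327.0641935142179, 'cy': 202.06650326782687, 'hand_eye': array([[-2.44864209e-04, -9.63170810e-01, -2.68890183e-01,
         7.71384992e-02],
       [ 9.99999756e-01, -4.11562500e-04,  5.63578915e-04,
         2.95989327e-04],
       [-6.53487877e-04, -2.68889979e-01,  9.63170676e-01,
        -1.68855588e-01],
       [ 0.00000000e+00,  0.00000000e+00,  0.00000000e+00,
         1.00000000e+00]])}
{'t': 0.1, 'q': array([-1.40859652e+00,  1.24482957e-01,  1.65152944e+00, -1.40701485e-05,
        1.36749708e+00, -8.25953395e-02]), 'joint_vel': array([-0.00080762, -0.00201692, -0.0018767 , -0.00127328, -0.00062643,
        0.00104913]), 'effort': array([ 7.39682628e-05, -4.18882549e+01, -3.61096036e+01,  7.77330576e-02,
        4.61720175e-02, -5.78691220e-05]), 'tcp_pos': array([ 0.15740946, -0.63005568,  0.21348682]), 'ee_rot': array([-9.57376376e-04,  9.92518134e-01,  1.22093553e-01, -4.50201425e-05]), 'force': array([-0.36202658, -1.02630581, -0.52105235]), 'wrist_torque': array([-0.03141191, -0.0290765 , -0.01473919]), 'grasp_force': 0.0, 'finger_gap': 0.09498442921143256}
```

View pics/scene0.png

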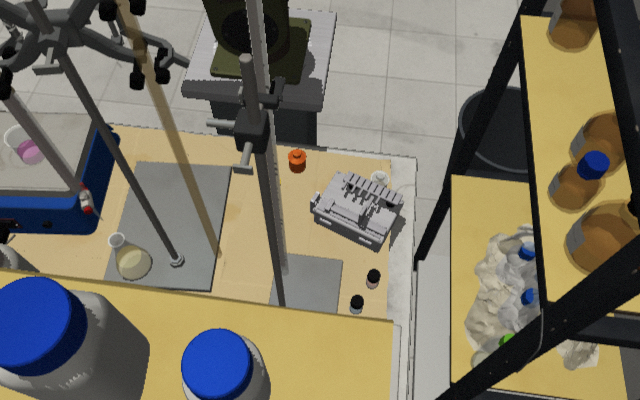

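View pics/side0.png

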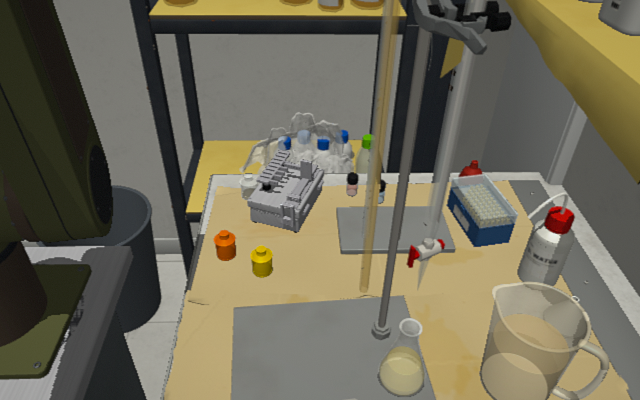

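The scene view looks back towards the robot: the case is near (358,210), the vials are near (373,278) and (357,304), and the weighing bottle is near (380,178). In the side view the case is near (288,190), the bottle is at (250,183), and the vials are at (352,184) and (378,190). Next I'll enlarge both crops.

```bash
cat > h.py <<'E'
import numpy as np,cv2
def K(i):
    f=i["frame"].shape[0]/2/np.tan(np.radians(i["fovy"])/2)
    return np.array([[f,0,i["cx"]],[0,f,i["cy"]],[0,0,1.]])
def pose(i):   # R,t world->cam
    if "rvec" in i: return cv2.Rodrigues(i["rvec"])[0],np.asarray(i["tvec"]).ravel()
    from scipy.spatial.transform import Rotation as Ro
    q=i["st"]["ee_rot"]; T=np.eye(4);T[:3,:3]=Ro.from_quat(np.r_[q[1:],q[0]]).as_matrix();T[:3,3]=i["st"]["tcp_pos"]
    W=np.linalg.inv(T@i["hand_eye"]); return W[:3,:3],W[:3,3]
def ray(i,p):
    R,t=pose(i); d=R.T@np.linalg.inv(K(i))@np.array([p[0],p[1],1.]); return -R.T@t,d/np.linalg.norm(d)
def onz(i,p,z):
    o,d=ray(i,p); return o+d*(z-o[2])/d[2]
def tri(obs):  # [(img,px),...] -> point, residuals mm
    A=np.zeros((3,3));b=np.zeros(3);L=[ray(i,p) for i,p in obs]
    for o,d in L: P=np.eye(3)-np.outer(d,d);A+=P;b+=P@o
    x=np.linalg.solve(A,b); return x,[1e3*np.linalg.norm(np.cross(x-o,d)) for o,d in L]
def proj(i,X):
    R,t=pose(i); return cv2.projectPoints(np.atleast_2d(np.float64(X)),cv2.Rodrigues(R)[0],t,K(i),None)[0][:,0]
E
python3 - <<'E'
import pickle,cv2,numpy as np
from h import *
d=pickle.load(open("d0.pkl","rb"))
a=cv2.resize(d["scene"]["frame"][160:260,300:420],None,fx=5,fy=5,interpolation=cv2.INTER_CUBIC)
b=cv2.resize(d["side"]["frame"][140:240,230:350],None,fx=5,fy=5,interpolation=cv2.INTER_CUBIC)
cv2.imwrite("pics/z1.png",a);cv2.imwrite("pics/z2.png",b)
print(onz(d["scene"],(358,220),.055),onz(d["side"],(288,190),.055))
for n in d: print(n, -pose(d[n])[0].T@pose(d[n])[1])
print("rod",onz(d["scene"],(280,303),0))
E
```

```text
[0.45447045 0.26351642 0.055     ] [0.42458777 0.23852781 0.055     ]
scene [0.89387466 0.23752265 0.87687951]
side [ 0.44205663 -0.50707708  0.61335472]
wrist [ 0.23237448 -0.61196658  0.38235268]
rod [0.60728297 0.14480533 0.        ]
```

View pics/z1.png

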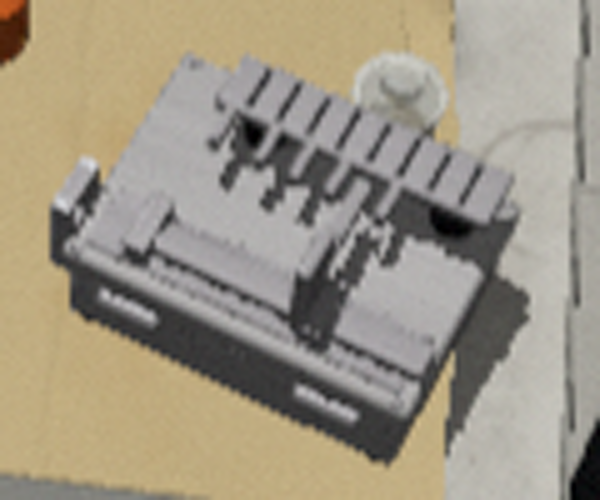

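View pics/z2.png

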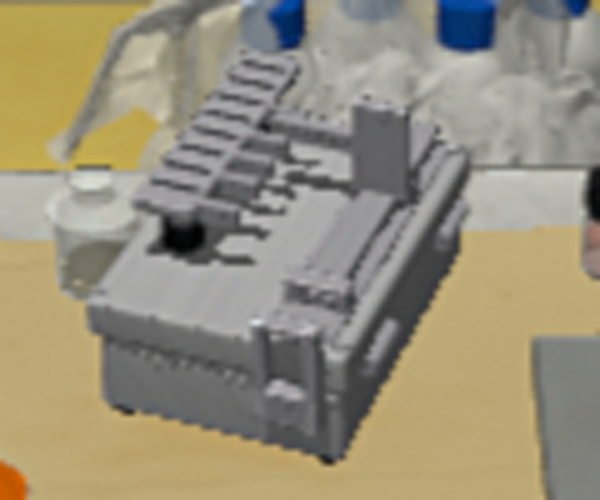

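z1, the scene crop (5x, offset 300,160), shows the grooved catch strip with corners at about (247,58), (520,178), (497,217) and (222,97). The tab is near (320,260), the keeper is at left (75,200), and the bottle sits behind the strip. z2, the side crop (5x, offset 230,140), shows strip corners at (135,203), (190,215), (300,62) and (242,52), the tab top at (353,97)–(412,107), and the keeper at (290,330).

```bash
cat > m.py <<'E'
import pickle,numpy as np
from h import *
d=pickle.load(open("d0.pkl","rb"));S,D=d["scene"],d["side"]
s=lambda u,v:(300+u/5,160+v/5)
e=lambda u,v:(230+u/5,140+v/5)
# order: robot-side -y, robot-side +y, bolt-side +y, bolt-side -y
cs=[s(247,58),s(520,178),s(497,217),s(222,97)]; ce=[e(135,203),e(242,52),e(300,62),e(190,215)]
for nm,i,c in(("scene",S,cs),("side",D,ce)):
    P=np.array([onz(i,p,.083) for p in c]); l=P[1]-P[0];m=P[2]-P[3]
    print(nm,P.round(4)[:,:2].tolist(),"len",np.linalg.norm(l),np.linalg.norm(m),"wid",np.linalg.norm(P[0]-P[3]),np.linalg.norm(P[1]-P[2]),"yaw",np.degrees([np.arctan2(-l[0],l[1]),np.arctan2(-m[0],m[1])]),"c",P.mean(0))
for a,b in zip(cs,ce):print("tri",tri([(S,a),(D,b)]))
print("lid scene",[onz(S,s(*p),.055).round(4) for p in((190,58),(72,250),(412,405))])
print("lid side",[onz(D,e(*p),.055).round(4) for p in((92,305),(340,355),(468,150))])
print("tabtop side",[onz(D,e(*p),.101).round(4) for p in((353,97),(412,107))])
print("rod",onz(S,(280,303),0),"vials",onz(S,(373,272),.046),onz(S,(357,298),.046),"bottle",onz(S,s(400,75),.051))
print("side vials",onz(D,(352,176),.046),onz(D,(378,182),.046),"bottle",onz(D,(248,177),.051), "rod", onz(D,(381,331),0))
E
python3 m.py
```

```text
scene [[0.3721, 0.238], [0.4094, 0.3393], [0.4265, 0.332], [0.3901, 0.2307]] len 0.10793311190833857 0.1076319107729542 wid 0.01942795218298684 0.0185981690831629 yaw [-20.23021975 -19.7814654 ] c [0.39953228 0.28497482 0.083     ]
side [[0.3703, 0.2296], [0.4058, 0.3287], [0.4282, 0.3213], [0.3901, 0.2222]] len 0.10518116074469583 0.10623855639704223 wid 0.02110084121423261 0.02354118580489324 yaw [-19.6958267  -21.00905224] c [0.39858886 0.27545709 0.083     ]
tri (array([0.36911722, 0.23782501, 0.07751521]), [np.float64(0.5507595008803022), np.float64(0.5507595008801406)])
tri (array([0.40518343, 0.34013317, 0.07581952]), [np.float64(0.1336766510181998), np.float64(0.13367665101812723)])
tri (array([0.42614212, 0.33169393, 0.07801947]), [np.float64(2.3156773103804253), np.float64(2.315677310380417)])
tri (array([0.38846873, 0.23023829, 0.07809988]), [np.float64(1.31637289223858), np.float64(1.316372892238535)])
lid scene [array([0.3567, 0.2166, 0.055 ]), array([0.4449, 0.1834, 0.055 ]), array([0.49  , 0.3096, 0.055 ])]
lid side [array([0.3549, 0.207 , 0.055 ]), array([0.4425, 0.1776, 0.055 ]), array([0.4925, 0.3019, 0.055 ])]
tabtop side [array([0.448 , 0.2696, 0.101 ]), array([0.4693, 0.2628, 0.101 ])]
rod [0.60728297 0.14480533 0.        ] vials [0.54640777 0.29841875 0.046     ] [0.59632441 0.27549907 0.046     ] bottle [0.35074514 0.29619066 0.051     ]
side vials [0.54722591 0.29398687 0.046     ] [0.59504426 0.27368353 0.046     ] bottle [0.34833459 0.28597059 0.051     ] rod [ 0.56334287 -0.03720675  0.        ]
```

No finger width control exists, and at full opening the fingertips are about 107 mm apart. So I'll do it in two passes with the hand turned about ±33° to the case. First I'll retract, swing across on the robot's side, and look from close by.

```bash
cat >> h.py <<'E'
def qd(deg):  # tool down, tool x at deg in world
    a=np.radians(deg)/2; return [0,np.cos(a),np.sin(a),0]
def shot(n,name):
    from bench import get_image,read_state
    import pickle
    s=read_state();i=get_image(n);i["st"]=s;cv2.imwrite(f"pics/{name}.png",i["frame"]);pickle.dump(i,open(name+".pkl","wb"));return i
E
python3 - <<'E'
from bench import *
from h import *
move_straight([0.10,-0.42,0.28],velocity=0.35)
q=read_state()["q"].copy(); 
q[0]+=np.radians(100); move_j(q)
print(read_state()["tcp_pos"],read_state()["t"])
move_to([0.40,0.24,0.26],qd(102.6))
wait(.3)
i=shot("wrist","w1"); print(i["st"]["tcp_pos"],i["st"]["q"],i["st"]["t"],i["st"]["force"])
c=np.array([.4234,.2603]);X=np.array([.9385,-.3453]);Y=np.array([.3453,.9385])
for p in((-42,-43,83),(-42,65,83),(-18,65,83),(-18,-43,83),(30,31,101)):
    print(p,proj(i,np.r_[c+(p[0]*X+p[1]*Y)/1e3,p[2]/1e3]))
E
```

```text
[0.39693068 0.1710078  0.27979964] 3.3083
[0.40036419 0.23932939 0.26053269] [ 4.23702088e-01 -3.22507011e-01  1.98700333e+00 -1.33014477e-04
  1.47606536e+00  2.05041304e-01] 4.0333 [-0.13517199  0.72327277  0.68287859]
(-42, -43, 83) [[299.17440392 183.04970002]]
(-42, 65, 83) [[349.85773328 102.53440486]]
(-18, 65, 83) [[367.67284615 114.75240451]]
(-18, -43, 83) [[316.2706162  193.63543875]]
(30, 31, 101) [[387.85043199 165.77503431]]
```

View pics/w1.png

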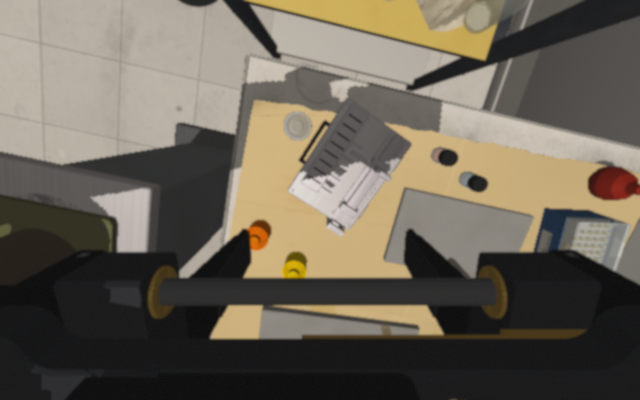

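The wrist view shows the case at about (350,165), half in the arm's shadow, with the bottle at (297,125) and the vials at (445,157) and (475,182). Now I'll take two closer views from different positions.

```bash
python3 - <<'E'
from bench import *
from h import *
for k,p in enumerate(([0.40,0.215,0.185],[0.375,0.165,0.185])):
    move_straight(p,velocity=.3); wait(.25); i=shot("wrist",f"w{k+2}")
    f=i["frame"][40:260,220:460]
    g=np.uint8(255*(f/255.)**.5)
    cv2.imwrite(f"pics/w{k+2}z.png",cv2.resize(g,None,fx=2.7,fy=2.7,interpolation=cv2.INTER_CUBIC))
    print(i["st"]["tcp_pos"],i["st"]["t"])
E
```

```text
[0.40126097 0.21586239 0.18744825] 4.75
[0.37536623 0.16560455 0.18526539] 5.3833
```

View pics/w2z.png

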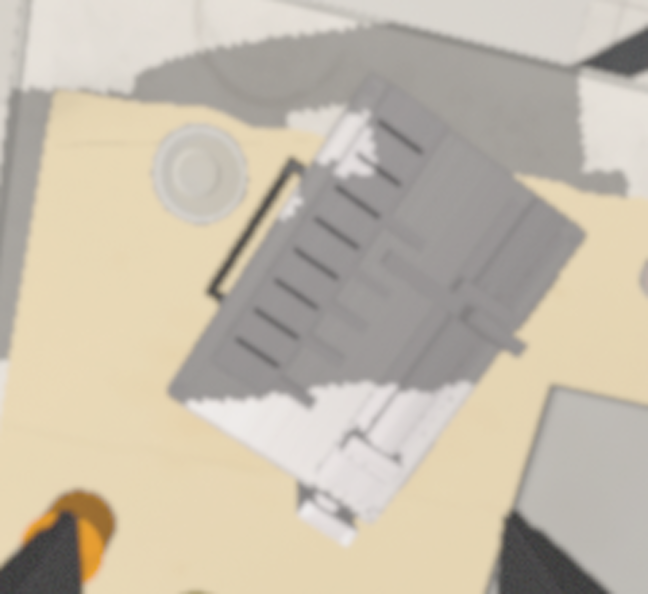

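View pics/w3z.png

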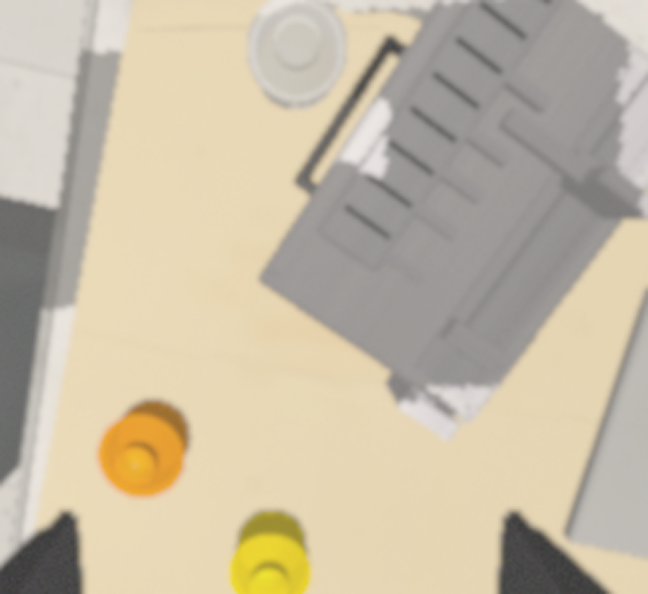

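w2z is the 2.7x crop (offset 220,40). Groove 1 runs (237,340)–(277,365) and groove 8 runs (379,121)–(423,152); the tab top runs about (462,312)–(523,350), the bottle lid is at (200,172) and the keeper at (328,515). In w3z groove 1 runs (347,208)–(390,237), groove 7 runs (482,5)–(525,38), and the tab is near (570,185)–(640,213). Now I'll triangulate these.

```bash
python3 - <<'E'
import pickle
from h import *
a,b=[pickle.load(open(f"w{k}.pkl","rb")) for k in(2,3)]
S,D=[pickle.load(open("d0.pkl","rb"))[k] for k in("scene","side")]
z=lambda u,v:(220+(u+.5)/2.7-.5,40+(v+.5)/2.7-.5)
g1=[tri([(a,z(*p)),(b,z(*q))]) for p,q in(((237,340),(347,208)),((277,365),(390,237)),((358,155),(482,5)),((401,185),(525,38)))]
for x in g1:print("groove1L,1R,7L,7R",x)
P=np.array([x[0] for x in g1]); A=P[:2].mean(0);B=P[2:].mean(0)
print("len(72)",np.linalg.norm(B-A))
for i,n,(p,q,r,s) in((a,"w2",((237,340),(277,365),(358,155),(401,185))),(b,"w3",((347,208),(390,237),(482,5),(525,38)))):
    Q=np.array([onz(i,z(*t),.083) for t in(p,q,r,s)]);A=Q[:2].mean(0);B=Q[2:].mean(0);l=B-A;u=l/np.linalg.norm(l)
    print(n,"len",np.linalg.norm(l),"wid",np.linalg.norm(Q[0]-Q[1]),"yaw",np.degrees(np.arctan2(-u[0],u[1])),"mid",A+u*.042)
    yaw=np.arctan2(-u[0],u[1]);Y=u[:2];X=np.array([u[1],-u[0]]);m=(A+u*.042)[:2];c=m+.03*X-.011*Y;print("case c",c)
    for nm,pts,h in(("tabtop",((462,312),(523,350)) if n=="w2" else((565,180),(640,215)),.101),("tabtop2",((460,325),(518,357)) if n=="w2" else((575,172),(640,205)),.101),("bottle",[(200,172)] if n=="w2" else [(296,45)],.051),("keeper",[(328,515)] if n=="w2" else [(425,410)],.069)):
        for t in pts:
            w=onz(i,z(*t),h);v=w[:2]-c;print("  ",nm,w.round(4),"case",(v@X*1e3).round(1),(v@Y*1e3).round(1))
c=np.array([.4234,.2603])
E
```

```text
groove1L,1R,7L,7R (array([0.37793913, 0.24541494, 0.08253813]), [np.float64(0.010570703693884994), np.float64(0.010570703693992267)])
groove1L,1R,7L,7R (array([0.39349988, 0.23979511, 0.08284884]), [np.float64(0.4045612443105441), np.float64(0.4045612443105311)])
groove1L,1R,7L,7R (array([0.40412536, 0.31265679, 0.08135719]), [np.float64(0.09300871073343114), np.float64(0.09300871073342784)])
groove1L,1R,7L,7R (array([0.42005816, 0.30685772, 0.08045863]), [np.float64(0.06545584403806982), np.float64(0.06545584403817006)])
len(72) 0.07216720890130818
w2 len 0.07185429101350431 wid 0.01615304729942887 yaw -21.490283057398827 mid [0.40092709 0.28183678 0.083     ]
case c [0.4248117 0.2606112]
   tabtop [0.4462 0.2726 0.101 ] case 15.5 19.0
   tabtop [0.4686 0.2652 0.101 ] case 39.1 20.3
   tabtop2 [0.4467 0.2685 0.101 ] case 17.4 15.4
   tabtop2 [0.4677 0.2627 0.101 ] case 39.2 17.7
   bottle [0.3518 0.2971 0.051 ] case -81.3 7.2
   keeper [0.425  0.1851 0.069 ] case 27.8 -70.2
w3 len 0.07153403279143222 wid 0.016944880607487597 yaw -21.151855199366327 mid [0.40103534 0.28167388 0.083     ]
case c [0.42504491 0.26058975]
   tabtop [0.4387 0.2672 0.101 ] case 10.4 11.1
   tabtop [0.4641 0.2625 0.101 ] case 35.7 15.9
   tabtop2 [0.441 0.27  0.101] case 11.4 14.6
   tabtop2 [0.4631 0.2653 0.101 ] case 33.8 18.1
   bottle [0.35   0.2947 0.051 ] case -82.3 4.8
   keeper [0.4235 0.183  0.069 ] case 26.5 -72.9
```

The geometry is firm. The groove heights come out at 81–83 mm (83 given) and the pitch length at 72 mm (72 expected). That puts the case centre at (0.425, 0.261) with yaw about -21°. I still need the tongue end and the tab face, so I'll enlarge that region once.

```bash
python3 - <<'E'
import pickle
from h import *
a,b=[pickle.load(open(f"w{k}.pkl","rb")) for k in(2,3)]
o=[]
for i,(u,v),h in((a,(345,110),.086),(b,(395,70),.086)):
    f=i["frame"][v:v+75,u:u+65].astype(float); f=np.clip((f-f.min())/(np.percentile(f,85)-f.min()),0,1)**.8*255
    o.append(cv2.resize(np.uint8(f),None,fx=6,fy=6,interpolation=cv2.INTER_CUBIC))
cv2.imwrite("pics/tz.png",np.hstack(o))
E
```

```text
(no output)
```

View pics/tz.png

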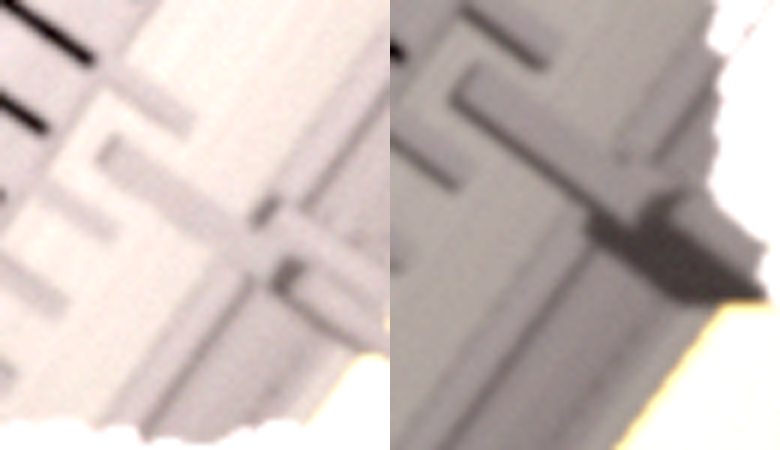

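tz, left panel (w2, 6x, offset 345,110), shows the tongue end at (115,135) and (97,160), and the lower top edge of the tab at about (283,268)–(355,335). The right panel (w3, offset 395,70, shifted 390) shows the tongue end at (80,65) and (62,98), and the tab's dark -y face with its top edge at (262,215)–(375,290).

```bash
cat >> h.py <<'E'
C=np.array([.4249,.2606]);YAW=np.radians(-21.)
CX=np.array([np.cos(YAW),np.sin(YAW)]);CY=np.array([-np.sin(YAW),np.cos(YAW)])
def incase(w): v=np.asarray(w)[:2]-C; return np.round([1e3*v@CX,1e3*v@CY],1)
def world(x,y,h): return np.r_[C+(x*CX+y*CY)/1e3,.055+h/1e3]   # mm; h above lid
E
python3 - <<'E'
import pickle
from h import *
a,b=[pickle.load(open(f"w{k}.pkl","rb")) for k in(2,3)]
A=lambda x,y:(345+x/6-.4,110+y/6-.4);B=lambda x,y:(395+x/6-.4,70+y/6-.4)
for n,p,q,h in(("tongue+y",(115,135),(80,65),.086),("tongue-y",(97,160),(62,98),.086),("tab-yL",(283,268),(262,215),.101),("tab-yR",(355,335),(375,290),.101)):
    print(n,incase(onz(a,A(*p),h)),incase(onz(b,B(*q),h)),tri([(a,A(*p)),(b,B(*q))])[0][2])
# tab -y top edge from the side view, tied to the strip corners there
D=pickle.load(open("d0.pkl","rb"))["side"];e=lambda u,v:(230+u/5-.4,140+v/5-.4)
print([incase(onz(D,e(*p),.101)) for p in((353,97),(412,107))],"strip",[incase(onz(D,e(*p),.083)) for p in((135,203),(190,215))])
E
```

```text
tongue+y [-13.   22.3] [-13.5  20.7] 0.07833192484752381
tongue-y [-13.1  17.9] [-12.9  15.9] 0.07656166887353254
tab-yL [15.7 20. ] [16.4 15.9] 0.08140621554196523
tab-yR [30.1 18.1] [35.5 16.8] 0.09940396663433017
[array([17.2, 17.6]), array([39.5, 19. ])] strip [array([-41. , -47.6]), array([-19.9, -47.5])]
```

The tongue end is at case x = -13, y = 16–22, so the tab's +y face is at roughly 22–26. Plan:
1. Press with the fingers open, A overlapping the bar's outer edge.
2. Close gently until A meets the tongue end, which brings B in behind the tab.
3. Slide along -y.

```bash
cat > p1.py <<'E'
from bench import *
from h import *
def rep(n):
    s=read_state();print(n,"t",round(s["t"],2),"case",incase(s["tcp_pos"]),"h",round(1e3*(s["tcp_pos"][2]-.055),1),"F",s["force"].round(1),"gap",round(s["finger_gap"]*1e3,1),"gf",round(s["grasp_force"],1))
q=qd(89)
E
python3 - <<'E'
from p1 import *
move_to(world(7,31,80),q)
move_straight(world(7,31,34),velocity=.15); wait(.2); rep("above")
print(move_straight(world(7,31,19),velocity=.04,max_force=22)); wait(.2); rep("pressed")
clamp(5); rep("clamped"); wait(.2); rep("held")
shot("side","s2")
E
```

```text
above t 6.73 case [ 7.8 31.6] h 35.7 F [-0.4 -0.2 -0.2] gap 95.1 gf 0.0
False
pressed t 7.46 case [ 7.8 32. ] h 20.3 F [-0.4 -0.8  7.3] gap 95.3 gf 3.7
clamped t 8.42 case [ 4.2 30.3] h 18.9 F [-11.5   0.3  10.2] gap 41.5 gf 6.5
held t 8.62 case [ 4.2 30.3] h 18.9 F [-8.9 -0.5 11.5] gap 41.8 gf 6.5
```

It worked: the fingers stopped at a 42 mm gap, A is on the bar at x≈-21, and B is at x≈29 behind the tab. Now I'll slide the bolt home.

```bash
python3 - <<'E'
from p1 import *
r=move_straight(world(7,-32,18.5),velocity=.04,max_force=20); rep(f"pushed {r}"); wait(.2); rep("held")
shot("side","s3")
E
```

```text
pushed True t 9.96 case [  3.4 -21.7] h 19.4 F [0.1 2.9 2.2] gap 37.6 gf 10.6
held t 10.16 case [  3.4 -21.8] h 19.4 F [0.2 4.4 1.7] gap 37.9 gf 10.8
```

```bash
python3 - <<'E'
import pickle
from h import *
o=[cv2.resize(pickle.load(open(n,"rb"))["frame"][130:240,240:340],None,fx=4,fy=4,interpolation=cv2.INTER_CUBIC) for n in("s2.pkl","s3.pkl")]
cv2.imwrite("pics/s23.png",np.hstack(o))
E
```

```text
(no output)
```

View pics/s23.png

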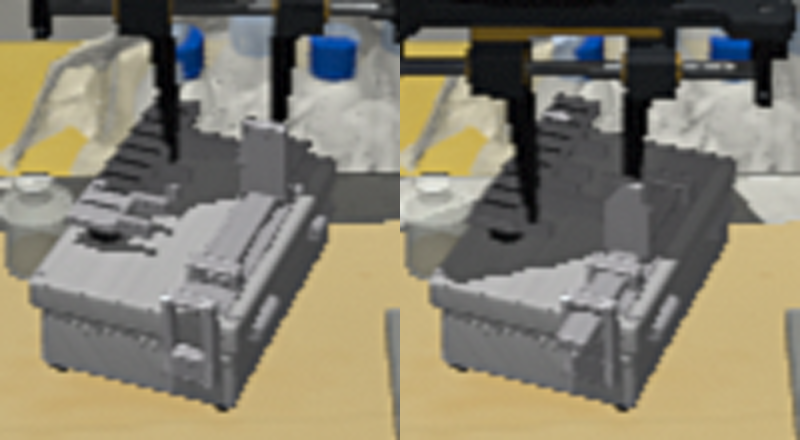

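s23 shows the left panel before the push and the right panel after it. On the right the tab sits by the keeper at about (628,215), the bolt's nose sticks out through the keeper at (580,325), and A is still on the bar. Next I'll open the fingers, lift straight up and check.

```bash
python3 - <<'E'
from p1 import *
let_go(); rep("open")
p=read_state()["tcp_pos"]
move_straight([p[0],p[1],.055+.034],velocity=.05); rep("up1")
move_straight([p[0],p[1],.20],velocity=.15); wait(.2); rep("up2")
x=world(-25,-40,0);move_straight([x[0]-.06,x[1]-.10,.25],velocity=.3); wait(.2); rep("away")
a=shot("side","s4");b=shot("scene","c4")
o=[cv2.resize(i["frame"][v:v+100,u:u+100],None,fx=4,fy=4,interpolation=cv2.INTER_CUBIC) for i,u,v in((a,240,130),(b,310,160))]
cv2.imwrite("pics/end.png",np.hstack(o))
E
```

```text
open t 11.28 case [  6.1 -21.4] h 21.5 F [ 4.7 -0.2  6.6] gap 95.0 gf 3.3
up1 t 11.72 case [  5.7 -22.1] h 33.3 F [-0.3 -0.7  0.5] gap 95.6 gf 0.0
up2 t 12.82 case [  5.6 -21.9] h 143.6 F [-0.8 -0.1 -0.4] gap 95.3 gf 0.0
away t 13.68 case [ -45.3 -154.3] h 194.0 F [-0.5 -0.2 -0.1] gap 95.4 gf 0.0
```

View pics/end.png

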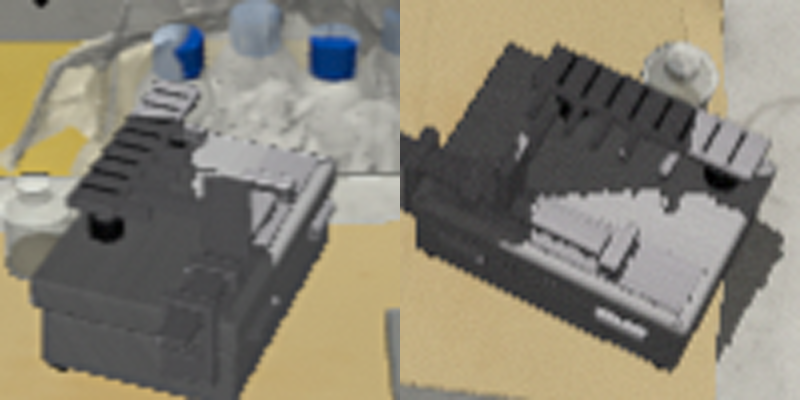

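The end picture shows the strip back at its starting height: its near corner in the side view is at about (256,180), where it was at the start. The nose is through the keeper and the bottle has not moved. I'll put a number on the tab's travel.

```bash
python3 - <<'E'
import pickle
from h import *
D=pickle.load(open("d0.pkl","rb"))["side"];s=pickle.load(open("s4.pkl","rb"))
for i,P in((D,((300.6,159.4),(312.4,161.4))),(s,((290,173.5),(303.2,175.2)))): print([incase(onz(i,p,.101)) for p in P])
# bar-end and tab edges by row profile, objects unmoved?
d=cv2.absdiff(D["frame"],s["frame"]).max(2)
for n,(u,v) in dict(bottle=(249,183),v0=(352,184),v1=(380,190)).items(): print(n,d[v-8:v+8,u-6:u+6].mean().round(1))
E
```

```text
[array([18.4, 16.7]), array([40.7, 18. ])]
[array([ 16.6, -31.6]), array([ 40. , -28.4])]
bottle 5.5
v0 3.5
v1 3.7
```

The tab travelled about 47 mm, so the bolt is home. The bar is up, and the bottle and vials have not moved.

```bash
python3 -c "
from bench import *
print(hand_in())"
```

```text
the job is handed in; nothing more can be done
None
```

The case is bolted shut and the job is handed in. In the images the bolt is about 47 mm of its 48 mm home, the catch bar is up again, and the bottle and vials have not moved. The hand is clear of the case, and the last logged move ended at about 14 s of the 32 s allowed.

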